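# Weigh the small measuring cylinder

### The job

Put the smaller of the two measuring cylinders on the balance: lower it through the port in the roof of the draft shield, touching neither the rim nor the roof panel with cylinder or gripper, and stand it upright in the middle of the weighing pan. Set it down rather than dropping it, and leave the taller cylinder standing where it is.

Things in the scene. Friction and masses are not known exactly. Their poses are not given: they have to be found in the camera images.
- small_cylinder: Smaller measuring cylinder: rigid white plastic, tick marks, 40 g, standing loose on the bench. 115 mm tall; round stem 16 mm in diameter, from 12 mm up to the top, on a flat round foot 50 mm in diameter. Origin: centre of the foot's underside, z up the stem; its yaw means nothing. Grip the stem near its top, so that the gripper's body clears the balance's roof when the foot reaches the pan.
- tall_cylinder: Taller measuring cylinder (bystander), same look, loose: 180 mm tall, stem 24 mm in diameter, foot 66 mm. Origin: centre of the foot's underside, z up. It trades places with the smaller one and with a conical flask 100 mm tall; their axes stand at least 110 mm apart.
- port: Fixed grey roof panel, 220 mm square, of the balance's glass-walled draft shield. Its dark-rimmed rectangular opening is 90 mm clear along x, 130 mm along y (open the fingers along y). Origin: centre of the opening at the rim's top, 184 mm above the bench; panel and rim reach 9 mm down. Place and yaw (to 0.3 rad) vary. Towards -x the balance's case, 45 mm high, reaches 210 mm from the centre.
- pan (a point): Centre of the top face of the round steel weighing pan inside the shield: 96 mm in diameter, level, fixed, 55 mm above the bench, 129 mm straight below the port's origin, so the standing small cylinder's top ends 14 mm below the rim's top. Same axes as the port.
There are look-alikes about, which are no part of the job. What is shaped like the small_cylinder but green or purple is not meant.

How it is judged (in metres and radians):
At the end, for the whole second after the job is handed in: The small cylinder stands upright (within 0.1 rad) and at rest on the weighing pan, its foot's underside within 5 mm of the pan's height and its axis within 20 mm of the pan's centre; the tall cylinder stands upright (within 0.1 rad) within 30 mm of where it started (horizontal distance between small_cylinder and pan below 0.02 m and z of small_cylinder in the frame of pan between -0.005 and 0.005 m and angle between each of small_cylinder, tall_cylinder's own z axis and vertical below 0.1 rad and linear speed of small_cylinder below 0.02 m/s and distance of tall_cylinder from where it was at the start of the episode below 0.03 m); the robot touches nothing.
It fails at once if The rim or roof panel of the port is touched (more than 1 N) by the cylinder, the gripper or anything else (contact force between anything else and port above 1 N).
It fails at once if The small cylinder is dropped in: it moves faster than 0.6 m/s (a fall of about 18 mm) while its foot is below the rim and within 100 mm of the pan's axis (linear speed of small_cylinder above 0.6 m/s and horizontal distance between small_cylinder and pan below 0.1 m and z of small_cylinder in the frame of port below 0 m).
It fails at once if The tall cylinder is moved more than 30 mm or tipped more than 0.3 rad (distance of tall_cylinder from where it was at the start of the episode above 0.03 m or angle between tall_cylinder's own z axis and vertical above 0.3 rad).
It also fails if it takes over 40 s, if anything falls off the work surface, if the arm or the gripper's body presses on something with over 40 N, if the wrist force passes 120 N, or if a joint passes its speed limit or range.

### The arm

A 6-joint arm with a two-finger parallel gripper is mounted at the origin on the work surface. World frame = base frame: x ahead of the robot, y to its left, z up, the work surface at z = 0. Lengths are in m, angles in degrees, forces in N, time in s.
With the tool pointing down it reaches from about 0.35 to 0.875 m from the base axis. Payload 15.5 kg.
Tool frame: the origin (TCP) lies at the very end of the fingers, on their centre line; the grasp point (between the pads) lies manip.grasp_offset behind it (manip.grasp_offset is the distance from the TCP to the grasp point, in m); z points along the fingers, x is the direction in which the jaws open and shut, and the axes are right-handed (so a half turn about z gives the same grasp; the last joint's range is limited). The gripper opens to 85 mm and grips with 20 to 120 N. Pads are 22 mm wide; open, the fingers measure 114 mm over their backs; the gripper's body (76 mm by 85 mm) begins 54 mm behind the grasp point. The pads swing forward as they close: fully open they stand 13 mm farther back than shut.
Start: joints at [-5.472, 28.281, 77.091, -0, 74.628, -5.472], TCP at [0.625, 0, 0.231] pointing down, gripper open.
Joint ranges: [-166.48, 166.48], [-47.26, 123.95], [12.59, 153.08], [-70.14, 250.14], [6.76, 159.57], [-176.63, 176.63]. Speed limits (degrees/s): [108.29, 108.29, 147.25, 172.46, 172.46, 172.46].

### API

Orientations are given as a 3x3 rotation matrix whose columns are the frame's x, y, z axes.
In Python, from plant import manip gives the robot as it stands. The module is installed in compiled form; this text tells all that it offers.
- The arm moves only by the tool servo_tool, never from a script. Its argument "rows" is a list of rows, each an object with "turn": the turn, a rotation vector about the tool's x, y, z in degrees, a list of three; "linear": the shift along the tool's x, y, z in m, a list of three; "hand": the closure, from 0 (fully open) to 1 (shut). A call has 1 to 12 rows; each row shifts and turns the pose as measured when the row begins, along the tool's axes as they then stand; what a row does not reach is not made up. A row lasts 1/10 s, in which the tool goes at most 50 mm and 8.59 degrees, less where a joint would pass 70% of its speed; a pose out of reach is approached as far as the arm can. A call is refused whole if a number of a shift passes 0.05 or a number of a turn 8.59, either way. A call with a gripper value outside its range is refused whole. The fingers move at their own pace and stop on an object; "force" is the grip in N (left out, the last holds). Time passes only in rows, so rows that do not move let the fingers close. It gives the time, the measured TCP pose, the force and the opening at its end, in the units of the state.
- manip.state(): the state, without advancing time (a new reading comes with each control period).
- manip.capture(name): name is "scene" or "side" or "wrist"; returns (picture, depth): 400x640x3 uint8, red, green, blue; 400x640 float32, m along the optical axis (not along the pixel's ray), 0 where there is no reading.
- manip.camera_info(name): a dict with "fx", "fy", "cx", "cy" (pixels), "world_from_camera" (4x4, takes a point from camera to world coordinates). Camera axes: x right, y down, z forward; pixel columns grow to the right and rows downward; lengths in m; the calibration is good to about 2 mm. A picture is of the moment at which its call begins: read the wrist's pose just before it. camera_info takes no time and is no camera call; for the wrist camera it gives the pose at the moment of the call.
- manip.job_done(): hands the job in, once; it reports no verdict.
The state is a dict: "t": time; "joint_pos": joint angles; "dq": joint speeds; "tau": joint torques, N m; "tcp_pos": TCP position; "orientation": TCP orientation; "ft_force": force on the tool from outside, world axes, zero at the start; "wrist_torque": the same for the moment, N m; "width": opening from 0.0 (shut) to 1.0 (fully open).
Only numpy, scipy, OpenCV 4.12 (cv2) and the standard library are available. Lean on these libraries where they do the work, as an engineer would, in place of code of your own. Each camera call takes 0.05 s, during which the arm holds its last target. There are 200 camera calls.

## Working session

There is one attempt and no reset: what is moved stays moved. The work goes in short steps, Python scripts to look and compute and a tool call to move; the robot and the scene stay as the last step left them, time stands still between calls to the robot, and variables do not carry over. Pictures are saved under pics/ and viewed, about 8 in all and at most 12, crops included, and the job is handed in when it is done.

Besides the shell and the picture viewer there is one more tool, called by a JSON object that holds its "name" and its "arguments". servo_tool: Moves the arm, as the interface text tells. Its arguments: {"type":"object","properties":{"rows":{"type":"array"},"force":{"type":"number"}},"required":["rows"]}

```bash
mkdir -p pics; cat > h.py <<'E'
import numpy as np, cv2
from plant import manip
def shot(n,f):
    info=manip.camera_info(n); p,d=manip.capture(n)
    cv2.imwrite('pics/'+f+'.png',cv2.cvtColor(p,cv2.COLOR_RGB2BGR)); np.savez('pics/'+f+'.npz',p=p,d=d,T=info['world_from_camera'],k=[info[q] for q in('fx','fy','cx','cy')])
    return p,d
def load(f):
    z=np.load('pics/'+f+'.npz'); return z['p'],z['d'],np.array(z['T']),z['k']
def cloud(f):
    p,d,T,k=load(f); v,u=np.mgrid[:400,:640]
    c=np.stack([(u-k[2])/k[0]*d,(v-k[3])/k[1]*d,d],-1)
    w=c@T[:3,:3].T+T[:3,3]; w[d==0]=np.nan
    return p,w
def ray(f,u,v,z):
    p,d,T,k=load(f); r=T[:3,:3]@np.array([(u-k[2])/k[0],(v-k[3])/k[1],1]); o=T[:3,3]
    return o+r*(z-o[2])/r[2]
E
python3 - <<'E'
from h import *
shot('scene','s0'); shot('side','d0')
a=cv2.imread('pics/s0.png');b=cv2.imread('pics/d0.png')
cv2.imwrite('pics/both.png',cv2.resize(np.vstack([a,b]),(480,600)))
print(manip.state(),manip.grasp_offset)
for n in('scene','side','wrist'):print(n,np.round(manip.camera_info(n)['world_from_camera'],2).tolist())
E
```

```text
{'t': 0.1, 'joint_pos': array([-5.47237643e+00,  2.83109435e+01,  7.71250839e+01, -2.27317408e-04,
        7.46279545e+01, -5.47073559e+00]), 'dq': array([-0.01240576, -0.08274753, -0.08295356, -0.05922767,  0.08448589,
        0.00542677]), 'tau': array([ 1.84837576e-03, -8.83585095e+01, -3.84566367e+01, -1.63215273e-04,
        5.08969635e-03, -3.09245672e-05]), 'tcp_pos': array([6.24664883e-01, 2.71504738e-05, 2.30755122e-01]), 'orientation': array([[ 9.99999381e-01, -2.76413492e-05, -1.11197002e-03],
       [-2.75271818e-05, -9.99999994e-01,  1.02686467e-04],
       [-1.11197286e-03, -1.02655794e-04, -9.99999376e-01]]), 'ft_force': array([ 0.14901729, -0.0313764 , -0.91261748]), 'wrist_torque': array([-0.00181298, -0.0261415 , -0.006414  ]), 'width': 0.9998805287269978} 0.0187
scene [[0.57, 0.5, -0.66, 1.13], [0.82, -0.34, 0.45, -0.34], [0.0, -0.8, -0.6, 0.64], [0.0, 0.0, 0.0, 1.0]]
side [[-1.0, -0.04, 0.09, 0.5], [-0.1, 0.52, -0.85, 0.73], [-0.01, -0.85, -0.52, 0.57], [0.0, 0.0, 0.0, 1.0]]
wrist [[1.0, 0.0, -0.0, 0.62], [0.0, -0.96, -0.28, 0.07], [-0.0, 0.28, -0.96, 0.37], [0.0, 0.0, 0.0, 1.0]]
```

View pics/s0.png

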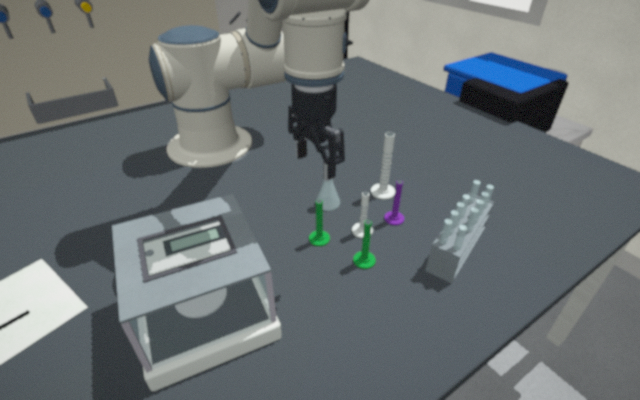

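View pics/d0.png

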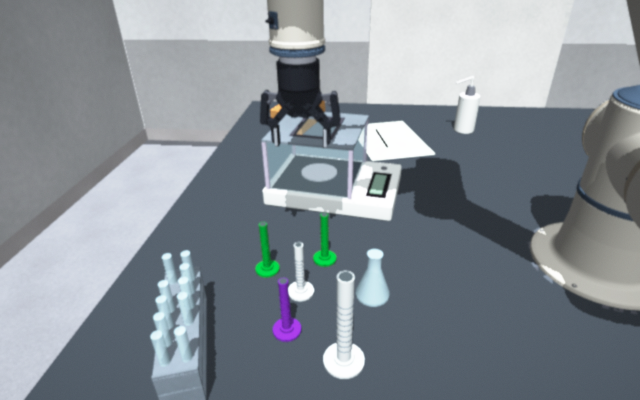

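The scene view shows the small white cylinder with its top at (364,195) and foot at (362,230). The tall one is at (388,135)-(383,191), and the balance roof opening is around (187,247). In the side view the small one is at (299,243)-(301,290), the tall one at (345,275)-(344,360).

```bash
python3 - <<'E'
from h import *
for f in('s0','d0'):
    p,w=cloud(f); hsv=cv2.cvtColor(p,cv2.COLOR_RGB2HSV); z=w[...,2]
    x=w[...,0];y=w[...,1]
    g=(hsv[...,1]>150)
    print(f)
    for nm,m in(('white',(hsv[...,1]<60)&(hsv[...,2]>120)),('green',g&(abs(hsv[...,0].astype(int)-60)<15)),('purple',(hsv[...,1]>100)&(abs(hsv[...,0].astype(int)-138)<15))):
        m=m&(z>.03)&(z<.3)&(x>.3)&(x<.9)&(y>-.1)&(y<.6)
        n,l,s,c=cv2.connectedComponentsWithStats(m.astype(np.uint8))
        for i in range(1,n):
            if s[i,4]>40:
                q=w[l==i]; print(nm,s[i],np.round(np.median(q,0),3),'zmax',np.round(np.percentile(q[:,2],98),3))
    m=(abs(z-.18)<.012)&(y<0.05)&(x>.3)
    q=w[m]; print('roof',m.sum(),np.round(np.percentile(q,[1,50,99],0),3))
    if len(q):
        r=cv2.minAreaRect((q[:,:2]*1000).astype(np.float32)); print(r)
    # rim dark
    v=hsv[...,2]; mm=m
    vv,uu=np.nonzero(m); print(uu.min(),uu.max(),vv.min(),vv.max())
    # foot rays
for f,u,v in(('s0',362,230),('d0',301,291)): print(ray(f,u,v,.012))
for f,u,v in(('s0',364,194),('d0',299,243)): print('top',ray(f,u,v,.115))
a=cv2.imread('pics/s0.png')[190:310,100:290];b=cv2.imread('pics/d0.png')[95:220,250:410]
cv2.imwrite('pics/c.png',np.hstack([cv2.resize(a,(400,253)),cv2.resize(b,(324,253))]))
E
```

```text
s0
white [379 133  16  54 471] [0.531 0.287 0.115] zmax 0.18
white [316 180  21  22 285] [0.489 0.13  0.051] zmax 0.158
white [ 433  181   61   89 2257] [0.797 0.274 0.093] zmax 0.133
white [360 192  10  33 209] [0.621 0.141 0.085] zmax 0.116
green [316 204   7  29 149] [0.584 0.039 0.074] zmax 0.112
green [362 225   8  30 148] [0.699 0.081 0.069] zmax 0.114
purple [392 184  10  29 157] [0.631 0.236 0.071] zmax 0.114
roof 10716 [[ 0.509 -0.375  0.17 ]
 [ 0.667 -0.274  0.181]
 [ 0.743 -0.145  0.185]]
((622.0563354492188, -256.71136474609375), (220.43023681640625, 224.05718994140625), 81.05029296875)
112 270 194 327
d0
white [272 128   7  19  63] [0.67  0.01  0.261] zmax 0.28
white [323 129   5  19  74] [0.578 0.011 0.265] zmax 0.282
white [294 243  11  41 339] [0.611 0.15  0.079] zmax 0.115
white [360 249  26  44 739] [0.476 0.15  0.059] zmax 0.1
white [ 151  251   52  149 5704] [0.765 0.348 0.08 ] zmax 0.133
white [ 337  272   18   84 1315] [0.52  0.303 0.122] zmax 0.181
green [321 216   8  36 251] [0.576 0.049 0.072] zmax 0.114
green [259 224  11  38 270] [0.689 0.092 0.074] zmax 0.115
purple [278 280  13  42 370] [0.621 0.247 0.075] zmax 0.115
roof 3737 [[ 0.331 -2.259  0.168]
 [ 0.665 -0.309  0.18 ]
 [ 2.251 -0.135  0.191]]
((1281.874267578125, -1201.7349853515625), (2140.00537109375, 1958.548095703125), 89.92127990722656)
0 414 11 153
[0.62161102 0.14000904 0.012     ]
[0.61009982 0.15363275 0.012     ]
top [0.61479559 0.14280343 0.115     ]
top [0.61190874 0.13902444 0.115     ]
```

View pics/c.png

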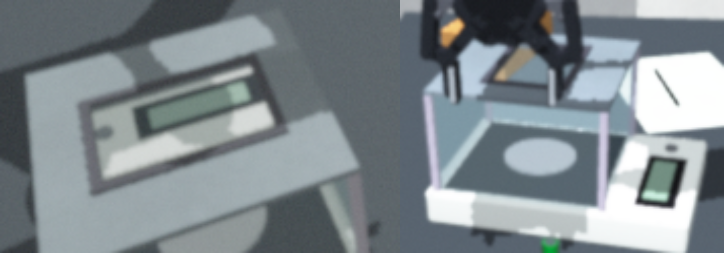

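The crop shows the rim's outer corners in the scene image at about (138,239), (222,215), (236,252), (144,282), with the display towards -x. I'll ray-cast these corners and turn the tool above the bench.

```bash
python3 - <<'E'
from h import *
C=np.array([ray('s0',u,v,.184)[:2] for u,v in((138,239),(222,215),(236,252),(144,282))]);print(C,C.mean(0))
print(np.linalg.norm(np.diff(C,axis=0),axis=1))
d=np.diff(C,axis=0);print(np.degrees(np.arctan2(d[:,1],d[:,0])))
E
```

```text
[[ 0.56294971 -0.31852671]
 [ 0.58463355 -0.17548285]
 [ 0.68599009 -0.19444728]
 [ 0.66505794 -0.33535752]] [ 0.62465782 -0.25595359]
[0.14467804 0.10311547 0.14245649]
[ 81.38023054 -10.59785627 -98.44947311]
```

{"name": "servo_tool", "arguments": {"rows": [{"turn": [0,0,-8.1],"linear": [0,0,-0.01],"hand": 0},{"turn": [0,0,-8.1],"linear": [0,0,-0.01],"hand": 0},{"turn": [0,0,-8.1],"linear": [0,0,-0.01],"hand": 0},{"turn": [0,0,-8.1],"linear": [0,0,-0.01],"hand": 0},{"turn": [0,0,-8.1],"linear": [0,0,-0.01],"hand": 0},{"turn": [0,0,-8.1],"linear": [0,0,-0.01],"hand": 0},{"turn": [0,0,-8.1],"linear": [0,0,-0.01],"hand": 0},{"turn": [0,0,-8.1],"linear": [0,0,-0.01],"hand": 0},{"turn": [0,0,-8.1],"linear": [0,0,-0.01],"hand": 0},{"turn": [0,0,-8.1],"linear": [0,0,-0.01],"hand": 0}]}}

```text
t: 1.1
tcp_pos: [0.6222, 0.0002, 0.3292]
orientation: [[0.103, 0.995, -0.012], [0.995, -0.103, 0.001], [-0.0, -0.012, -1.0]]
ft_force: [-0.1, 0.1, 0.9]
width: 1.003
```

{"name": "servo_tool", "arguments": {"rows": [{"turn": [0,0,1],"linear": [0.04,-0.006,0],"hand": 0},{"turn": [0,0,1],"linear": [0.04,-0.006,0],"hand": 0},{"turn": [0,0,1],"linear": [0.04,-0.006,0],"hand": 0},{"turn": [-0.7,0,0],"linear": [0.02,-0.005,0],"hand": 0},{"turn": [0,0,0],"linear": [0,0,0],"hand": 0}]}}

```text
t: 1.6
tcp_pos: [0.616, 0.1458, 0.3292]
orientation: [[0.149, 0.989, -0.0], [0.989, -0.149, -0.001], [-0.001, -0.0, -1.0]]
ft_force: [-0.3, -0.8, -0.0]
width: 1.002
```

```bash
python3 - <<'E'
from h import *
s=manip.state();print(s['tcp_pos'],np.round(s['orientation'],3))
shot('wrist','w0');p,w=cloud('w0');z=w[...,2]
hsv=cv2.cvtColor(p,cv2.COLOR_RGB2HSV)
m=(abs(z-.115)<.006)&(hsv[...,1]<60)&(hsv[...,2]>120)
n,l,st,c=cv2.connectedComponentsWithStats(m.astype(np.uint8))
for i in range(1,n):
    if st[i,4]>20: print(st[i],np.round(np.median(w[l==i],0),4), np.round(ray('w0',*c[i],.115),4))
E
```

```text
[0.61604653 0.14577677 0.32919611] [[ 0.149  0.989 -0.   ]
 [ 0.989 -0.149 -0.001]
 [-0.001 -0.    -1.   ]]
[445  35  10  18  35] [0.5165 0.284  0.1132] [0.5171 0.2842 0.115 ]
[ 27 122  19  10  99] [ 0.5335 -0.1323  0.1161] [ 0.5337 -0.1329  0.115 ]
[212 137  11  11 101] [0.5771 0.0433 0.1153] [0.577  0.0429 0.115 ]
[406 153  12  12 108] [0.6239 0.2406 0.1152] [0.6239 0.2407 0.115 ]
[313 155  15  15 186] [0.6134 0.1453 0.115 ] [0.6134 0.1453 0.115 ]
[273 234  11   9  76] [0.6919 0.0862 0.1154] [0.692  0.0862 0.115 ]
[522 235  17  15 108] [0.7355 0.362  0.1151] [0.7366 0.3632 0.115 ]
[530 257  17  14 113] [0.7637 0.3721 0.1153] [0.7649 0.3732 0.115 ]
[467 260  14   9  65] [0.7561 0.3005 0.1151] [0.7564 0.3011 0.115 ]
[502 269  17  15 104] [0.7745 0.3404 0.1148] [0.7758 0.3416 0.115 ]
[ 67 272  17  38 320] [ 0.722  -0.1634  0.1152] [ 0.7218 -0.1632  0.115 ]
[413 285  10  13  66] [0.779  0.2346 0.1154] [0.7802 0.2353 0.115 ]
[387 296  14  12  80] [0.7899 0.2054 0.1152] [0.7906 0.2059 0.115 ]
[397 316  15  10  77] [0.8185 0.2159 0.1158] [0.8194 0.2159 0.115 ]
```

View pics/w0.png

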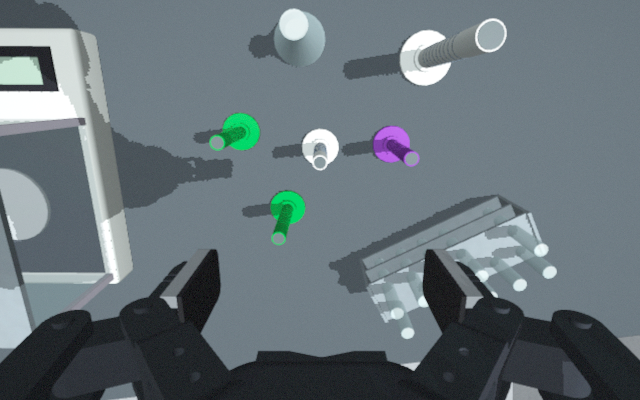

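The wrist view shows the small cylinder's top at (320,162), with the stem clear of the green and purple look-alikes. Next I'll descend.

{"name": "servo_tool", "arguments": {"rows": [{"turn": [0,0,0],"linear": [-0.001,-0.0025,0.03],"hand": 0.3},{"turn": [0,0,0],"linear": [0,0,0.04],"hand": 0.3},{"turn": [0,0,0],"linear": [0,0,0.04],"hand": 0.3},{"turn": [0,0,0],"linear": [0,0,0.04],"hand": 0.3},{"turn": [0,0,0],"linear": [0,0,0.03],"hand": 0.3},{"turn": [0,0,0],"linear": [0,0,0],"hand": 0.3}]}}

```text
t: 2.25
tcp_pos: [0.615, 0.1373, 0.1441]
orientation: [[0.154, 0.988, 0.001], [0.988, -0.154, -0.003], [-0.002, 0.001, -1.0]]
ft_force: [-0.4, 0.5, -0.4]
width: 0.698
```

{"name": "servo_tool", "arguments": {"rows": [{"turn": [0,0,0.2],"linear": [0.0077,-0.0028,0],"hand": 0.3},{"turn": [0,0,0],"linear": [0,0,0],"hand": 0.3},{"turn": [0,0,0],"linear": [0,0,0],"hand": 0.3}]}}

```text
t: 2.55
tcp_pos: [0.6151, 0.1447, 0.1475]
orientation: [[0.159, 0.987, 0.004], [0.987, -0.159, -0.002], [-0.002, 0.004, -1.0]]
ft_force: [-0.8, -0.1, 0.5]
width: 0.701
```

{"name": "servo_tool", "arguments": {"rows": [{"turn": [0,0,0],"linear": [0.0005,-0.002,0.015],"hand": 0.3},{"turn": [0.2,0,0],"linear": [0,0,0.015],"hand": 0.3},{"turn": [0,0,0],"linear": [0,0,0.015],"hand": 0.3},{"turn": [0,0,0],"linear": [0,0,0.015],"hand": 0.3},{"turn": [0,0,0],"linear": [0,0,0.006],"hand": 0.3},{"turn": [0,0,0],"linear": [0,0,0],"hand": 0.3}]}}

```text
t: 3.15
tcp_pos: [0.6179, 0.1461, 0.085]
orientation: [[0.158, 0.987, 0.011], [0.987, -0.158, -0.0], [0.001, 0.011, -1.0]]
ft_force: [0.0, -1.0, 0.5]
width: 0.7
```

```bash
python3 - <<'E'
from h import *
shot('wrist','w1');p,w=cloud('w1')
shot('side','d1')
print(manip.state()['tcp_pos'])
a=cv2.imread('pics/d1.png')[140:340,220:380];b=cv2.imread('pics/w1.png')[100:400,120:520]
cv2.imwrite('pics/c1.png',np.hstack([cv2.resize(a,(320,400)),cv2.resize(b,(480,400))]))
E
```

```text
[0.61827355 0.14608849 0.08590833]
```

View pics/c1.png

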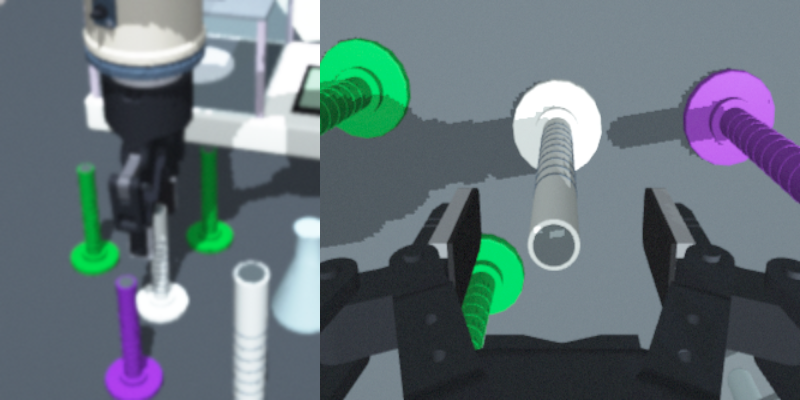

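The crop shows the stem standing between the open pads and the fingers about 5 mm towards +x of it. I'll centre on it, then close.

{"name": "servo_tool", "arguments": {"rows": [{"turn": [0.6,0,0],"linear": [-0.0015,-0.0048,0.005],"hand": 0.3},{"turn": [0,0,0],"linear": [0,0,0],"hand": 0.3},{"turn": [0,0,0],"linear": [0,0,0],"hand": 0.3}]}}

```text
t: 3.55
tcp_pos: [0.6138, 0.1454, 0.0821]
orientation: [[0.158, 0.987, 0.003], [0.987, -0.158, 0.002], [0.003, 0.003, -1.0]]
ft_force: [0.4, -0.1, -0.6]
width: 0.7
```

{"name": "servo_tool", "arguments": {"rows": [{"turn": [0,0,0],"linear": [0,0,0],"hand": 1},{"turn": [0,0,0],"linear": [0,0,0],"hand": 1},{"turn": [0,0,0],"linear": [0,0,0],"hand": 1},{"turn": [0,0,0],"linear": [0,0,0],"hand": 1},{"turn": [0,0,0],"linear": [0,0,0],"hand": 1},{"turn": [0,0,0],"linear": [0,0,0],"hand": 1}], "force": 30}}

```text
t: 4.15
tcp_pos: [0.6141, 0.1455, 0.0827]
orientation: [[0.158, 0.987, 0.004], [0.987, -0.158, 0.002], [0.003, 0.004, -1.0]]
ft_force: [-0.2, 0.3, -1.5]
width: 0.18
```

{"name": "servo_tool", "arguments": {"rows": [{"turn": [0,0,0],"linear": [0,0,-0.02],"hand": 1},{"turn": [0,0,0],"linear": [0,0,-0.03],"hand": 1},{"turn": [0,0,0],"linear": [0,0,-0.035],"hand": 1},{"turn": [0,0,0],"linear": [0,0,-0.035],"hand": 1},{"turn": [0,0,0],"linear": [0,0,-0.035],"hand": 1},{"turn": [0,0,0],"linear": [0,0,-0.035],"hand": 1},{"turn": [0,0,0],"linear": [0,0,-0.035],"hand": 1},{"turn": [0,0,0],"linear": [0,0,-0.02],"hand": 1},{"turn": [0,0,0],"linear": [0,0,-0.01],"hand": 1},{"turn": [0,0,0],"linear": [0,0,0],"hand": 1}]}}

```text
t: 5.15
tcp_pos: [0.6118, 0.1447, 0.3465]
orientation: [[0.158, 0.987, 0.0], [0.987, -0.158, 0.002], [0.002, 0.0, -1.0]]
ft_force: [0.2, -0.5, -1.1]
width: 0.174
```

{"name": "servo_tool", "arguments": {"rows": [{"turn": [0,0,0],"linear": [-0.02,0.004,0],"hand": 1},{"turn": [0,0,0],"linear": [-0.036,0.0073,0],"hand": 1},{"turn": [0,0,0],"linear": [-0.036,0.0073,0],"hand": 1},{"turn": [0,0,0],"linear": [-0.036,0.0073,0],"hand": 1},{"turn": [0,0,0],"linear": [-0.036,0.0073,0],"hand": 1},{"turn": [0,0,0],"linear": [-0.036,0.0073,0],"hand": 1},{"turn": [0,0,0],"linear": [-0.036,0.0073,0],"hand": 1},{"turn": [0,0,0],"linear": [-0.036,0.0073,0],"hand": 1},{"turn": [0,0,0],"linear": [-0.017,0.003,0],"hand": 1},{"turn": [0,0,0],"linear": [0,0,0],"hand": 1}]}}

```text
t: 6.15
tcp_pos: [0.6194, -0.1592, 0.3283]
orientation: [[0.155, 0.988, -0.021], [0.988, -0.155, 0.006], [0.003, -0.022, -1.0]]
ft_force: [0.4, 0.8, -0.3]
width: 0.178
```

```bash
python3 - <<'E'
from h import *
shot('wrist','w2');p,w=cloud('w2')
s=manip.state();print(s['tcp_pos'],np.round(s['orientation'],3).tolist())
E
```

```text
[ 0.61935703 -0.15809932  0.32820938] [[0.155, 0.988, -0.021], [0.988, -0.154, 0.006], [0.003, -0.022, -1.0]]
```

View pics/w2.png

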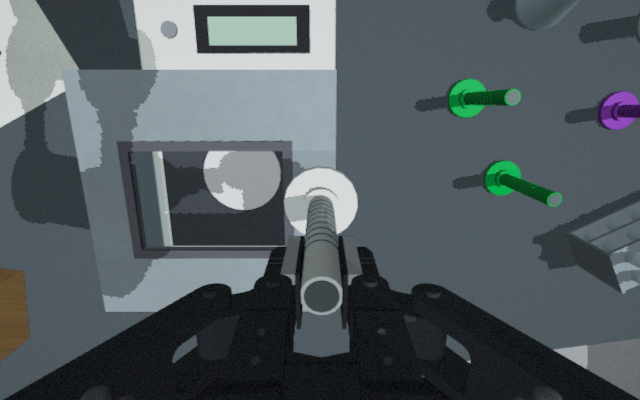

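The wrist view shows the cylinder held upright and well clear of the roof. The rim's inner corners are at (130,151), (283,151), (145,249) and the pan is at (242,178).

```bash
python3 - <<'E'
from h import *
a,b,c=[ray('w2',u,v,.184)[:2] for u,v in((130,151),(283,151),(145,249))]
print('inner',a,b,c,'ctr',(b+c)/2,np.linalg.norm(b-a),np.linalg.norm(c-a),np.degrees(np.arctan2(*(b-a)[::-1])))
a,b,c=[ray('w2',u,v,.184)[:2] for u,v in((119,142),(292,142),(137,258))]
print('outer ctr',(b+c)/2,np.linalg.norm(b-a),np.linalg.norm(c-a))
p,w=cloud('w2');m=abs(w[...,2]-.055)<.004
mm=m.astype(np.uint8);n,l,s,c=cv2.connectedComponentsWithStats(mm)
for i in range(1,n):
    if s[i,4]>300:
        q=w[l==i][:,:2]; print(s[i],cv2.minEnclosingCircle((q*1000).astype(np.float32)))
E
```

```text
inner [ 0.56692515 -0.31213043] [ 0.58677388 -0.18543575] [ 0.65478611 -0.32485377] ctr [ 0.62077999 -0.25514476] 0.12824006470820534 0.08877742315541595 81.0960855421716
outer ctr [ 0.62138014 -0.25559737] 0.14404028784268877 0.10512868612855593
[ 204  152   78   58 3783] ((620.9957275390625, -256.88134765625), 48.07365036010742)
```

{"name": "servo_tool", "arguments": {"rows": [{"turn": [-0.5,0,0],"linear": [-0.024,0.004,-0.003],"hand": 1},{"turn": [-0.5,-0.3,0],"linear": [-0.024,0.004,-0.003],"hand": 1},{"turn": [-0.2,0,0],"linear": [-0.024,0.004,-0.003],"hand": 1},{"turn": [0,0,0],"linear": [-0.018,0.004,0],"hand": 1},{"turn": [0,0,0],"linear": [0,0,0],"hand": 1},{"turn": [0,0,0],"linear": [0,0,0],"hand": 1}]}}

```text
t: 6.8
tcp_pos: [0.6221, -0.2439, 0.3334]
orientation: [[0.148, 0.989, -0.005], [0.989, -0.148, 0.003], [0.002, -0.006, -1.0]]
ft_force: [0.4, -0.9, -0.7]
width: 0.176
```

{"name": "servo_tool", "arguments": {"rows": [{"turn": [-0.3,-0.1,0],"linear": [-0.012,0.002,0],"hand": 1},{"turn": [0,0,0],"linear": [0,0,0],"hand": 1},{"turn": [0,0,0],"linear": [0,0,0],"hand": 1}]}}

```text
t: 7.1
tcp_pos: [0.6226, -0.2545, 0.3329]
orientation: [[0.145, 0.989, -0.001], [0.989, -0.145, 0.001], [0.001, -0.001, -1.0]]
ft_force: [-0.2, 0.4, 0.5]
width: 0.17
```

{"name": "servo_tool", "arguments": {"rows": [{"turn": [0,0,0],"linear": [-0.001,-0.002,0.015],"hand": 1},{"turn": [0,0,0],"linear": [0,0,0.015],"hand": 1},{"turn": [0,0,0],"linear": [0,0,0.015],"hand": 1},{"turn": [0,0,0],"linear": [0,0,0],"hand": 1}]}}

```text
t: 7.5
tcp_pos: [0.6208, -0.2539, 0.2874]
orientation: [[0.144, 0.99, 0.001], [0.99, -0.144, 0.0], [0.001, 0.001, -1.0]]
ft_force: [-1.3, 1.1, -0.3]
width: 0.176
```

{"name": "servo_tool", "arguments": {"rows": [{"turn": [0,0,0.3],"linear": [-0.002,0,0.012],"hand": 1},{"turn": [0,0,0],"linear": [0,-0.0005,0.012],"hand": 1},{"turn": [0,0,0],"linear": [0,-0.0005,0.012],"hand": 1},{"turn": [0,0,0],"linear": [0,-0.0005,0.012],"hand": 1},{"turn": [0,0,0],"linear": [0,0,0],"hand": 1}]}}

```text
t: 8.0
tcp_pos: [0.6194, -0.2555, 0.2368]
orientation: [[0.15, 0.989, 0.002], [0.989, -0.15, -0.0], [0.0, 0.002, -1.0]]
ft_force: [0.0, 0.3, 0.1]
width: 0.18
```

Foot at about 0.154. I'll continue down to about 10 mm above the pan (TCP 0.148).

{"name": "servo_tool", "arguments": {"rows": [{"turn": [0.1,0,0],"linear": [0,0.0015,0.012],"hand": 1},{"turn": [0,0,0],"linear": [0,0,0.012],"hand": 1},{"turn": [0,0,0],"linear": [0,0,0.012],"hand": 1},{"turn": [0,0,0],"linear": [0,0,0.012],"hand": 1},{"turn": [0,0,0],"linear": [0,0,0],"hand": 1}]}}

```text
t: 8.5
tcp_pos: [0.6211, -0.2557, 0.1844]
orientation: [[0.15, 0.989, -0.0], [0.989, -0.15, 0.0], [0.0, -0.0, -1.0]]
ft_force: [-0.1, 0.4, -0.8]
width: 0.175
```

{"name": "servo_tool", "arguments": {"rows": [{"turn": [0,0,0],"linear": [0,0,0.01],"hand": 1},{"turn": [0,0,0],"linear": [0,0,0.01],"hand": 1},{"turn": [0,0,0],"linear": [0,0,0.01],"hand": 1},{"turn": [0,0,0],"linear": [0,0,0.006],"hand": 1},{"turn": [0,0,0],"linear": [0,0,0],"hand": 1},{"turn": [0,0,0],"linear": [0,0,0],"hand": 1}]}}

```text
t: 9.1
tcp_pos: [0.6214, -0.2559, 0.1453]
orientation: [[0.15, 0.989, 0.0], [0.989, -0.15, -0.0], [0.0, 0.0, -1.0]]
ft_force: [-0.3, 0.3, -0.2]
width: 0.177
```

{"name": "servo_tool", "arguments": {"rows": [{"turn": [0,0,0],"linear": [0,0,0.002],"hand": 1},{"turn": [0,0,0],"linear": [0,0,0.002],"hand": 1},{"turn": [0,0,0],"linear": [0,0,0.002],"hand": 1},{"turn": [0,0,0],"linear": [0,0,0],"hand": 1},{"turn": [0,0,0],"linear": [0,0,0],"hand": 1}]}}

```text
t: 9.6
tcp_pos: [0.622, -0.2562, 0.14]
orientation: [[0.15, 0.989, 0.002], [0.989, -0.15, -0.001], [-0.001, 0.002, -1.0]]
ft_force: [0.5, -0.0, 0.9]
width: 0.173
```

{"name": "servo_tool", "arguments": {"rows": [{"turn": [0.1,0,0],"linear": [0,-0.0005,0.0015],"hand": 1},{"turn": [0,0,0],"linear": [0,0,0],"hand": 1},{"turn": [0,0,0],"linear": [0,0,0],"hand": 1}]}}

```text
t: 9.9
tcp_pos: [0.6215, -0.2561, 0.1386]
orientation: [[0.15, 0.989, 0.0], [0.989, -0.15, -0.001], [-0.001, 0.001, -1.0]]
ft_force: [0.1, 0.5, -1.1]
width: 0.172
```

{"name": "servo_tool", "arguments": {"rows": [{"turn": [0,0,0],"linear": [0,0,0.001],"hand": 1},{"turn": [0,0,0],"linear": [0,0,0],"hand": 1},{"turn": [0,0,0],"linear": [0,0,0],"hand": 1}]}}

```text
t: 10.2
tcp_pos: [0.6216, -0.2562, 0.1377]
orientation: [[0.15, 0.989, 0.001], [0.989, -0.15, -0.001], [-0.001, 0.001, -1.0]]
ft_force: [-0.0, -0.6, -0.9]
width: 0.179
```

{"name": "servo_tool", "arguments": {"rows": [{"turn": [0,0,0],"linear": [0,0,0.001],"hand": 1},{"turn": [0,0,0],"linear": [0,0,0],"hand": 1},{"turn": [0,0,0],"linear": [0,0,0],"hand": 1}]}}

```text
t: 10.5
tcp_pos: [0.6221, -0.2566, 0.1379]
orientation: [[0.15, 0.989, 0.002], [0.989, -0.15, -0.002], [-0.002, 0.003, -1.0]]
ft_force: [0.1, -1.5, -0.1]
width: 0.177
```

{"name": "servo_tool", "arguments": {"rows": [{"turn": [0,0,0],"linear": [0,0,0],"hand": 0.75},{"turn": [0,0,0],"linear": [0,0,0],"hand": 0.7},{"turn": [0,0,0],"linear": [0,0,0],"hand": 0.6},{"turn": [0,0,0],"linear": [0,0,0],"hand": 0.5},{"turn": [0,0,0],"linear": [0,0,0],"hand": 0.5},{"turn": [0,0,0],"linear": [0,0,0],"hand": 0.5}]}}

```text
t: 11.1
tcp_pos: [0.622, -0.2564, 0.1374]
orientation: [[0.15, 0.989, 0.002], [0.989, -0.15, -0.002], [-0.001, 0.002, -1.0]]
ft_force: [0.0, -0.1, -0.9]
width: 0.5
```

```bash
python3 - <<'E'
from h import *
shot('wrist','w3');shot('side','d3')
a=cv2.imread('pics/d3.png')[60:240,230:430];b=cv2.imread('pics/w3.png')[50:400,120:520]
cv2.imwrite('pics/c3.png',np.hstack([cv2.resize(a,(400,360)),cv2.resize(b,(400,350))[:350]] if 0 else [cv2.resize(a,(390,350)),b]))
s=manip.state();print(s['tcp_pos'],s['width'],s['ft_force'])
E
```

```text
[ 0.62198104 -0.25648681  0.13744113] 0.5018913824910002 [-0.20834423 -0.59247636 -0.25732337]
```

View pics/c3.png

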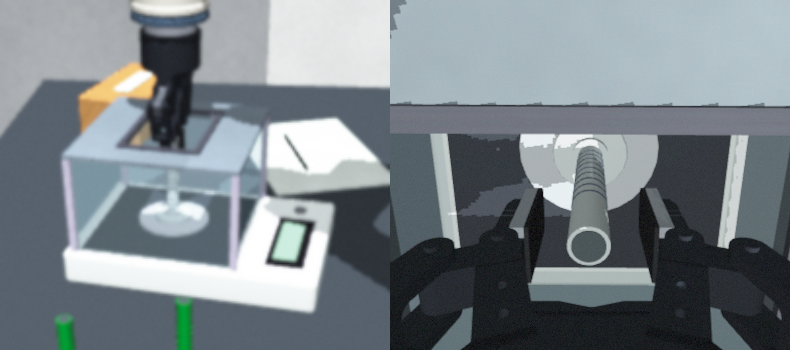

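The cylinder stands free in the middle of the pan, with a gap to both pads. I'll retreat straight up slowly.

{"name": "servo_tool", "arguments": {"rows": [{"turn": [0,0,0],"linear": [0,-0.001,-0.01],"hand": 0.5},{"turn": [0,0,0],"linear": [0,0,-0.012],"hand": 0.5},{"turn": [0,0,0],"linear": [0,0,-0.012],"hand": 0.5},{"turn": [0,0,0],"linear": [0,0,-0.012],"hand": 0.5},{"turn": [0,0,0],"linear": [0,0,-0.012],"hand": 0.5},{"turn": [0,0,0],"linear": [0,0,0],"hand": 0.5}]}}

```text
t: 11.8
tcp_pos: [0.6214, -0.2565, 0.2025]
orientation: [[0.15, 0.989, 0.004], [0.989, -0.15, -0.003], [-0.002, 0.005, -1.0]]
ft_force: [0.5, 0.2, 0.7]
width: 0.505
```

{"name": "servo_tool", "arguments": {"rows": [{"turn": [0,0,0],"linear": [0,0,-0.02],"hand": 0.5},{"turn": [0,0,0],"linear": [0,0,-0.03],"hand": 0.5},{"turn": [0,0,0],"linear": [0,0,-0.03],"hand": 0.5},{"turn": [0,0,0],"linear": [0,0,-0.03],"hand": 0.5},{"turn": [0,0,0],"linear": [0,0,-0.02],"hand": 0.5},{"turn": [0,0,0],"linear": [0,0,0],"hand": 0.5},{"turn": [0,0,0],"linear": [0,0,0],"hand": 0.5}]}}

```text
t: 12.5
tcp_pos: [0.6198, -0.2556, 0.3364]
orientation: [[0.15, 0.989, 0.002], [0.989, -0.15, -0.002], [-0.001, 0.002, -1.0]]
ft_force: [-0.1, -0.3, -0.7]
width: 0.5
```

```bash
python3 - <<'E'
from h import *
shot('wrist','w4');shot('scene','s4')
p,w=cloud('w4');z=w[...,2];hsv=cv2.cvtColor(p,cv2.COLOR_RGB2HSV)
m=(abs(z-.170)<.004)&(np.hypot(w[...,0]-.621,w[...,1]+.256)<.035)
print('top',m.sum(),np.nanmedian(w[m],0))
p,w=cloud('s4');z=w[...,2];m=(z>.06)&(z<.2)&(np.hypot(w[...,0]-.525,w[...,1]-.29)<.05)
p0,w0=cloud('s0');z0=w0[...,2];m0=(z0>.06)&(z0<.2)&(np.hypot(w0[...,0]-.525,w0[...,1]-.29)<.05)
print('tall',np.median(w0[m0],0),np.median(w[m],0))
a=cv2.imread('pics/w4.png');b=cv2.imread('pics/s4.png')
cv2.imwrite('pics/c4.png',cv2.resize(np.hstack([a,b]),(800,250)))
E
```

```text
top 240 [ 0.62153221 -0.25644442  0.17005038]
tall [0.53084488 0.28700954 0.12831714] [0.53101282 0.28660254 0.12820415]
```

View pics/c4.png

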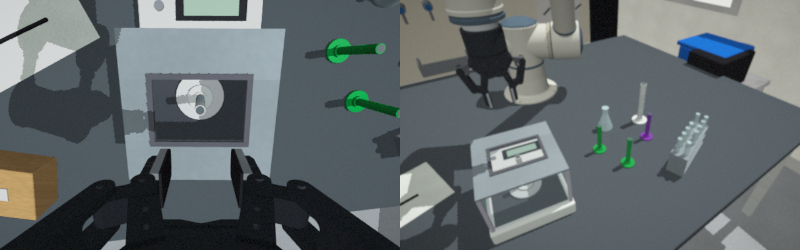

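The cylinder stands upright in the middle of the pan, with its top at 170 mm. The tall one has not moved and the gripper is clear.

```bash
python3 -c "
from plant import manip
print(manip.job_done())"
```

```text
the job is handed in; nothing more can be done
None
```

I put the small cylinder on the balance and handed the job in at about 12.6 s. I gripped the stem near its top, lowered it through the port with the fingers opening along the port's y, and set it down. I then opened the gripper partway and withdrew straight up.

**Small cylinder:** the last wrist view puts its top at (0.6215, -0.2564, 0.170). That is within about 1 mm of the measured pan centre and at the height expected for standing on the pan. It looked upright.

**Tall cylinder:** it moved less than 1 mm, which is measurement noise.

**Port contact:** force readings during insertion and retreat stayed at noise level, about 1 N, with no sign of touching the rim or roof.

**Touchdown:** the same noise meant I could not feel the pan clearly. I judged contact from the height (TCP 0.1377, as predicted from the grasp) and from the TCP no longer going down.

**Disagreement:** the first scene-camera estimate of the port centre was about 4 mm off in x from the closer wrist view. I used the wrist measurement.

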